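# Hand in a finished job: dish home, status flag over

## Robot

A 7-joint arm with a two-finger parallel gripper is mounted at the origin on a cart in front of the work surface, level with it; the furniture and walls round the work are solid. World frame = base frame: x ahead of the robot, y to its left, z up, the work surface at z = 0. Lengths are in m, angles in rad, forces in N, time in s.
With the tool pointing down it reaches from about 0.425 to 0.925 m from the base axis. Payload 6.8 kg.
Tool frame: the origin (TCP) lies on the centre line of the jaws, within the pads' length; the fingertips stand bot.tip_reach ahead of it and the grasp point (between the pads) lies 3 mm ahead of it (bot.tip_reach is the distance from the TCP to the fingertips, in m); z points along the fingers, y is the line along which they close (so a half turn about z gives the same grasp; the last joint's range is limited). The gripper opens to 85 mm and grips with 20 to 120 N. Pads are 22 mm wide; open, the fingers measure 114 mm over their backs; the gripper's body (76 mm by 85 mm) begins 54 mm behind the grasp point. The pads swing forward as they close: fully open they stand 13 mm farther back than shut.
Start: joints at [1.067, 0.477, 0.022, 1.555, -0.011, 1.109, -0.083], TCP at [0.26, -0.623, 0.221] pointing down, gripper open.
Joint ranges: [-2.96, 2.96], [-0.34, 2.1], [-1.41, 1.46], [0.24, 2.44], [-1.37, 4.51], [0.17, 1.92], [-2.96, 2.96]. Speed limits (rad/s): [2.39, 2.39, 3.14, 3.14, 3.14, 3.14, 3.14].

## Interface

Orientations are given as a unit quaternion [w, x, y, z].
In Python, from station import bot gives the robot as it stands.
- The arm moves only by the tool jog_arm, never from a script. Its argument "deltas" is a list of rows, each a list of 7 numbers: the shift along the world's x, y, z in m, then the turn, a rotation vector about the world's x, y, z in rad, then the opening, from 0 (shut) to 1 (fully open). In form: [[x, y, z, rx, ry, rz, grip], ...]. A call has 1 to 10 rows; each row shifts and turns the commanded pose from where the row before left it; what a row does not reach is not made up. A row lasts 1/10 s, in which the tool goes at most 50 mm and 8.59 degrees, less where a joint would pass 70% of its speed; a pose out of reach is approached as far as the arm can. A call with a gripper value outside its range is refused whole. The fingers move at their own pace and stop on an object; "newtons" is the grip in N (left out, the last holds). Time passes only in rows, so rows that do not move let the fingers close. It gives the time, the measured TCP pose, the force, the opening and the grip force at its end, in the units of the state.
- bot.get_obs(): the state, without advancing time (a new reading comes with each control period).
- bot.read_camera(name): name is "scene" or "side" or "wrist"; returns a dict with "img" (400x640x3 uint8, red, green, blue), "K" (3x3 intrinsics, pixels), "eye" and "attitude" of the camera in the world. Camera axes: x right, y down, z forward; pixel columns grow to the right and rows downward; lengths in m; the calibration is good to about 2 mm. A picture is of the moment at which its call begins. There is no depth.
- bot.hand_in(): hands the job in; it is judged then, once.
The state is a dict: "t": time; "q": joint angles; "joint_vel": joint speeds; "joint_torque": joint torques, N m; "eef_pos": TCP position; "tool_rot": TCP orientation; "contact_force": force on the tool from outside, world axes, zero at the start; "torque": the same for the moment, N m; "gripper_width": opening from 0.0 (shut) to 1.0 (fully open); "grasp_force": force on a finger pad.
Only numpy, scipy, OpenCV 4.12 (cv2) and the standard library are available. Lean on these libraries where they do the work, as an engineer would, in place of code of your own. Each camera call takes 0.05 s, during which the arm holds its last target. There are 200 camera calls.

## Task

Three job stands are on the bench; the job whose dish stands half out of its stand is finished. With the fingertips, push that dish fully home against its stop, then turn over the flag of the same stand, gently, until it lies flat towards the front with its ring face up, and move clear. Only push and press: nothing is picked up or lifted, and the other two stands and the tools around stay as they are.

Things in the scene. Friction and masses are not known exactly. Their poses are not given: they have to be found in the camera images.
- stand_finished: The stand to work on, whose dish stands half out. The three stands are alike, fixed, in a row in any order: a wooden board 152 x 92 x 10 mm with a dish lane, a back stop, and over it two metal cheeks that carry a flip flag. Origin: underside of the board; x along the lane from the open front (towards the robot, -x) to the back, z up. In this frame the board spans x -106 to +46, its top is z = 10.
- flag_finished_pivot (a point): Middle of the hinge axis of the flag of stand_finished: stand frame x +14, y 0, z 62 mm; the axis runs along the stand's y; orientation that of the stand. The cheeks beside it span x +3 to +25, |y| 23 to 30, z up to 72 mm in the stand frame. A lamp rail hangs over the back of the bench: behind the flag, do not raise the hand more than needed.
- flag_finished (a joint): Flag to turn, rad: 0 = flat to the back (+x of the stand), bar face up (in work); 1.57 upright; 3.14 = flat to the front over the dish, ring face up (ready); stops at 0 and 3.14; starts at 0 to 0.12. The hinge is stiff: the flag stays wherever it is left; about 0.035 N m (1.5 N on its tail) turns it. Pressing the tail down raises the paddle, which can then be pushed over and pressed flat.
- flag_finished_tip (a point): Middle of the free edge of that flag's paddle. The flag is one flat aluminium plate, 4 mm thick, through the hinge axis: the paddle, 42 mm wide, ends here, 55 mm from the axis. One face has a raised dark bar, the other a raised dark ring, 1.2 mm high.
- flag_finished_tail (a point): Middle of the end of that flag's thumb tail, 28 mm wide, which reaches 34 mm from the hinge axis on the side opposite to the paddle. With the flag at 0 it points to the front at height 62 mm.
- finished_stop (a point): Back stop of stand_finished: middle of its front face at the height of the board's top; stand frame x +2, y 0, z 10 mm. The stop is 46 mm wide, 16 mm high. A dish is home when it touches it, its centre then 32 mm in front of this point. Two guide strips keep the dish in the lane: 12 mm high above the board, stand frame x -64 to 0, inner faces at y = +-36.
- dish_finished: Round shallow steel dish with a brass finger ring lying in it, the only dish that stands half out of its stand; 64 mm across the rim, 50 mm at the foot, 15 mm high, about 0.06 kg. Origin: centre of its underside, at z = 10 mm on the board; at the start 32 to 46 mm in front of its home place, free to slide along the lane.
- stand_ready: Another stand of the same make: its dish is home and its flag lies to the front, ring face up. To be left as it is.
- dish_ready: The dish of stand_ready, alike, with a brass ring, already home. To be left as it is.
- flag_ready (a joint): Flag of stand_ready, same meaning; starts at about 3.14 and stays there.
- stand_empty: Third stand of the same make: no dish in it, flag to the back, bar face up. To be left as it is.
- flag_empty (a joint): Flag of stand_empty, same meaning; starts at about 0 and stays there.
- flux_jar: Bystander: white-lidded jar, 52 mm across, 56 mm high, loose, left of the stands. Origin: centre of its underside.
- pliers: Bystander: small pliers with blue grips, 56 x 141 x 12 mm, loose, flat on the bench right of the stands. Origin: centre of the underside.
- tweezers: Bystander: steel tweezers, 16 x 126 x 9 mm, loose, flat on the bench at the left near the front edge. Origin: centre of the underside.
Not all that is in view belongs to the job. What is shaped like the dish_finished but brown or pink is not meant.

How it is judged:
By the outcome, as a careful person would: the job done as asked, in the order asked, and still so for the second after the job is handed in, with the robot touching nothing.
It also fails if it takes over 48 s, if anything falls off the work surface, if the arm or the gripper's body presses on something with over 40 N, if the wrist force passes 120 N, or if a joint passes its speed limit or range.

## Working session

There is one attempt and no reset: what is moved stays moved. The work goes in short steps, Python scripts to look and compute and a tool call to move; the robot and the scene stay as the last step left them, time stands still between calls to the robot, and variables do not carry over. Pictures are saved under pics/ and viewed, at most 10 in all, crops included, and the job is handed in when it is done.

Besides the shell and the picture viewer there is one more tool, called by a JSON object that holds its "api" and its "payload". jog_arm: Moves the arm, as the interface text tells. Its arguments: {"type":"object","properties":{"deltas":{"type":"array"},"newtons":{"type":"number"}},"required":["deltas"]}

```bash
mkdir -p pics; ls; python3 - <<'E'
from station import bot
import cv2,numpy as np
o=bot.get_obs();print(o['t'],o['eef_pos'],o['tool_rot'],bot.tip_reach)
for n in("scene","side"):
    c=bot.read_camera(n);cv2.imwrite(f"pics/{n}0.png",c["img"][:,:,::-1]);print(n,c["K"],c["eye"],c["attitude"])
E
```

```text
pics
0.0 [ 0.25997219 -0.62227877  0.22043738] [-8.65526762e-04  9.80478849e-01  1.96622523e-01 -2.46720806e-04] 0.022
scene [[433.5368464    0.         323.88712756]
 [  0.         433.5368464  197.61826795]
 [  0.           0.           1.        ]] [0.1091999  0.78080463 0.97450615] [ 0.08626717 -0.22891047  0.89704887 -0.36805067]
side [[424.29176671   0.         325.74713919]
 [  0.         424.29176671 199.01313539]
 [  0.           0.           1.        ]] [ 0.41196303 -1.14730152  0.48911151] [-0.57574773  0.81653452 -0.0390211   0.01622592]
```

View pics/scene0.png

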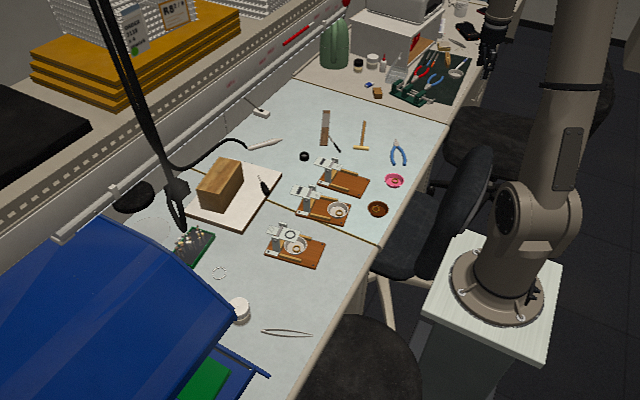

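View pics/side0.png

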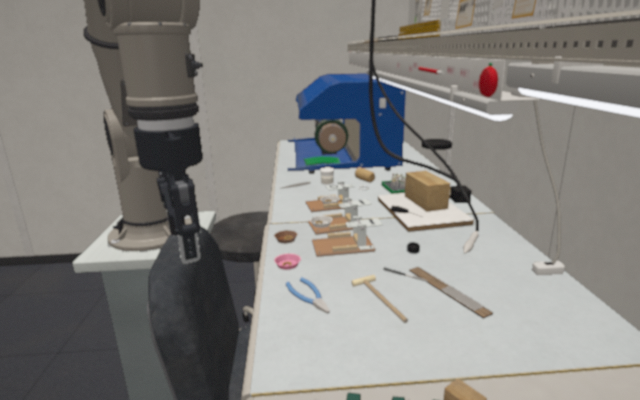

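Scene view: there are three stands at about (295,247), (322,207) and (342,178), plus brown (377,208) and pink (394,181) decoy dishes. Jar at (239,308), tweezers at (287,333), pliers at (398,152). I'll take one close crop to choose the stand.

```bash
python3 - <<'E'
import cv2
a=cv2.imread("pics/scene0.png")[150:275,255:375]
cv2.imwrite("pics/crop0.png",cv2.resize(a,None,fx=4.8,fy=4.8,interpolation=cv2.INTER_CUBIC))
E
```

```text
(no output)
```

View pics/crop0.png

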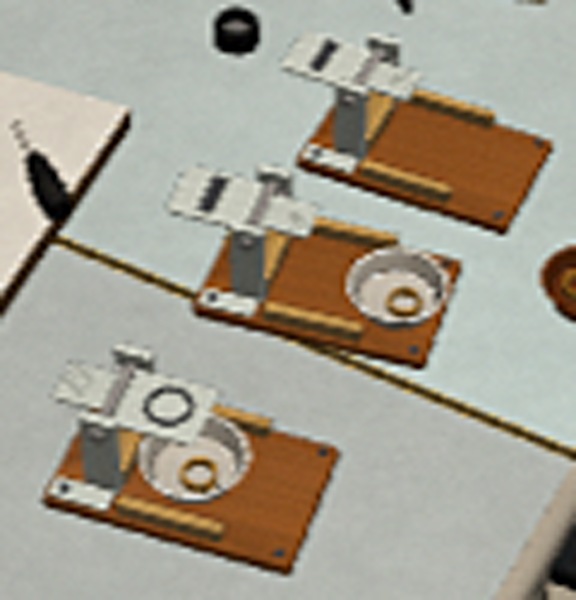

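Crop: only the middle stand (scene px about 322,207) has its dish half out (rim centre at crop 397,288, so scene 338,210), with its flag back and bar up. The left stand is ready (dish home, ring up). The far one is empty. The brown and pink dishes are decoys. I choose the middle one.

```bash
cat > h.py <<'E'
import numpy as np,cv2
from scipy.spatial.transform import Rotation as R
def rot(q): return R.from_quat(np.roll(q,-1))
def ray(c,p,z):
    p=np.atleast_2d(p).astype(float)
    d=np.c_[(p-c["K"][:2,2])/[c["K"][0,0],c["K"][1,1]],np.ones(len(p))]@rot(c["attitude"]).as_matrix().T
    e=np.array(c["eye"]);return e+d*((z-e[2])/d[:,2])[:,None]
def proj(c,P):
    v=(np.atleast_2d(P)-c["eye"])@rot(c["attitude"]).as_matrix()
    return v[:,:2]/v[:,2:]*[c["K"][0,0],c["K"][1,1]]+c["K"][:2,2]
E
python3 - <<'E'
from h import *;from station import bot
c=bot.read_camera("scene");o=np.array([255,150])
f=lambda l,z:ray(c,np.array(l)/4.8+o,z).round(4)
b=f([(461,262),(424,358),(195,306)],.010);print("corners FR,FL,BL",b[:,:2],np.linalg.norm(b[0]-b[1]),np.linalg.norm(b[1]-b[2]))
u=b[1]-b[2];print("yaw from side",np.degrees(np.arctan2(-u[1],-u[0])))
v=b[1]-b[0];print("yaw from front",np.degrees(np.arctan2(-v[0],v[1])))
print("dish",f([(397,287)],.025));print("flag",f([(178,190),(312,217)],.062),"others dish",f([(195,457)],.025))
w=bot.read_camera("wrist");o=bot.get_obs();r=rot(o["tool_rot"]);print("cam in tool",r.inv().apply(w["eye"]-o["eef_pos"]),(r.inv()*rot(w["attitude"])).as_matrix().round(2),w["K"][0],r.as_matrix().round(2))
E
```

```text
corners FR,FL,BL [[ 0.4587 -0.0718]
 [ 0.4432  0.0123]
 [ 0.5878  0.0433]] 0.0855164311696881 0.14788563148595607
yaw from side 12.1001689764494
yaw from front 10.442677280061291
dish [[ 0.4788 -0.0198  0.025 ]]
flag [[ 0.6216  0.0042  0.062 ]
 [ 0.537  -0.0156  0.062 ]] others dish [[0.5199 0.1557 0.025 ]]
cam in tool [ 0.07235097 -0.00058323 -0.15260138] [[ 0.   -0.96 -0.28]
 [ 1.    0.   -0.  ]
 [ 0.   -0.28  0.96]] [342.74934576   0.         319.34517689] [[ 0.92  0.39 -0.  ]
 [ 0.39 -0.92  0.  ]
 [-0.   -0.   -1.  ]]
```

{"api": "jog_arm", "payload": {"deltas": [[0.017,0.043,0,0,0,-0.013,0.3],[0.017,0.043,0,0,0,-0.013,0.3],[0.017,0.043,0,0,0,-0.013,0.3],[0.017,0.043,0,0,0,-0.013,0.3],[0.017,0.043,0,0,0,-0.013,0.3],[0.017,0.043,0,0,0,-0.013,0.3],[0.017,0.043,0,0,0,-0.013,0.3],[0.017,0.043,0,0,0,-0.013,0.3],[0.017,0.043,0,0,0,-0.013,0.3],[0.017,0.043,0,0,0,-0.013,0.3]]}}

```text
t: 1.2
eef_pos: [0.4305, -0.1911, 0.2216]
tool_rot: [0.0, 0.991, 0.132, 0.0]
contact_force: [0.5, -0.1, 0.4]
gripper_width: 0.3
grasp_force: 0.0
```

{"api": "jog_arm", "payload": {"deltas": [[0.017,0.043,0,0,0,-0.013,0.3],[0.017,0.043,0,0,0,-0.013,0.3],[0.017,0.043,0,0,0,-0.013,0.3],[0.015,0.043,0,0,0,-0.013,0.3],[0,0,0,0,0,0,0.3],[0,0,0,0,0,0,0.3]]}}

```text
t: 1.8
eef_pos: [0.4963, -0.0198, 0.2213]
tool_rot: [-0.0, 0.994, 0.108, -0.0]
contact_force: [-0.3, -0.5, -1.7]
gripper_width: 0.304
grasp_force: 0.0
```

```bash
python3 - <<'E'
from h import *;from station import bot
import pickle
w=bot.read_camera("wrist");o=bot.get_obs();print(o['t'],o['eef_pos'],rot(o['tool_rot']).as_matrix().round(3),o['gripper_width'])
pickle.dump(w,open("w1.pkl","wb"));cv2.imwrite("pics/w1.png",w["img"][:,:,::-1])
E
```

```text
1.85 [ 0.49595195 -0.02131285  0.22116566] [[ 0.977  0.212 -0.001]
 [ 0.212 -0.977 -0.   ]
 [-0.001  0.    -1.   ]] 0.29896091705759725
```

View pics/w1.png

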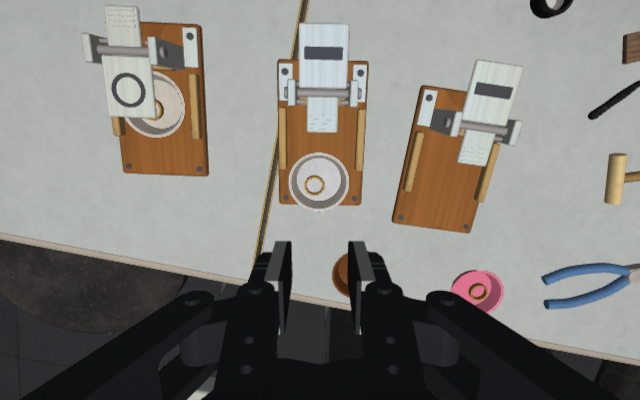

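Wrist view: the middle stand has its board corners at (279,204), (362,207), (278,60) and (368,60), dish rim centre at (319,182), flag tip at (324,25) and tail end at (321,132). The brown dish at (345,275) sits just in front of it and has to be avoided.

```bash
python3 - <<'E'
from h import *
import pickle
w=pickle.load(open("w1.pkl","rb"));im=cv2.cvtColor(w["img"],cv2.COLOR_RGB2HSV)
b=ray(w,[(279,204),(362,207),(278,60),(368,60)],.010)
d=lambda i,j:np.linalg.norm(b[i]-b[j])
print(b[:,:2].round(4),"W",d(0,1),d(2,3),"L",d(0,2),d(1,3))
u=(b[2]-b[0])+(b[3]-b[1]);v=(b[0]-b[1])+(b[2]-b[3])
print("yaw",np.degrees(np.arctan2(u[1],u[0])),np.degrees(np.arctan2(-v[0],v[1])))
yaw=.5*(np.arctan2(u[1],u[0])+np.arctan2(-v[0],v[1]))
c,s=np.cos(yaw),np.sin(yaw);M=np.array([[c,-s],[s,c]])
O=(b[:,:2].mean(0))-M@[-.030,0];print("origin from board",O)
S=lambda p,z:((ray(w,p,z)[:,:2]-O)@M*1e3).round(1)
print("tail,tip,pivot",S([(321,132)],.062),S([(324,25)],.066),S([(323,95)],.065))
print("dish",S([(319,182)],.025),"dish rim L,R",S([(289,182),(349,182)],.025))
# brown dish
m=cv2.inRange(im[225:300,325:352],(0,80,20),(20,255,200));ys,xs=np.nonzero(m)
print("brown seen extents world",ray(w,[(xs.min()+325,ys.min()+225),(345,ys.min()+225),(345,ys.max()+225)],.015).round(3),S([(345,ys.min()+225),(xs.min()+325,275)],.015))
E
python3 - <<'E'
from h import *;from station import bot
c=bot.read_camera("scene");hs=cv2.cvtColor(c["img"],cv2.COLOR_RGB2HSV)[195:220,362:395]
m=cv2.inRange(hs,(0,120,20),(20,255,200));x,y,ww,hh=cv2.boundingRect(m);print(x+362,y+195,ww,hh);print("brown centre",ray(c,[(x+362+ww/2,y+195+hh/2)],.008),ray(c,[(377,208)],.008))
E
```

```text
[[ 0.4423  0.015 ]
 [ 0.4589 -0.0763]
 [ 0.5896  0.0434]
 [ 0.6088 -0.0437]] W 0.09278152094745883 0.08916871677701645 L 0.14995036652990731 0.15339985729451994
yaw 11.593475805434379 11.344981823193438
origin from board [ 0.55428902 -0.00942478]
tail,tip,pivot [[-19.2   1.1]] [[67.5  0.3]] [[12.7  0. ]]
dish [[-75.    2.1]] dish rim L,R [[-75.6  33.5]
 [-74.5 -29.4]]
brown seen extents world [[ 0.398 -0.056  0.015]
 [ 0.401 -0.07   0.015]
 [ 0.347 -0.083  0.015]] [[-162.4  -29.3]
 [-189.7  -15.1]]
368 201 20 17
brown centre [[ 0.37852008 -0.09487438  0.008     ]] [[ 0.38368567 -0.09915676  0.008     ]]
```

{"api": "jog_arm", "payload": {"deltas": [[-0.02,-0.003,-0.02,0,0,-0.012,0.3],[-0.02,-0.003,-0.036,0,0,0,0.3],[-0.015,-0.003,-0.04,0,0,0,0.3],[-0.01,-0.003,-0.04,0,0,0,0.3],[0,0,-0.03,0,0,0,0.3],[0,0,-0.018,0,0,0,0.3],[0,0,0,0,0,0,0.3]]}}

```text
t: 2.6
eef_pos: [0.4289, -0.0345, 0.0355]
tool_rot: [0.0, 0.995, 0.099, -0.002]
contact_force: [0.4, -0.1, 0.6]
gripper_width: 0.295
grasp_force: 0.0
```

{"api": "jog_arm", "payload": {"deltas": [[0.0059,0.0012,0,0,0,0,0.3],[0.0059,0.0012,0,0,0,0,0.3],[0.0059,0.0012,0,0,0,0,0.3],[0.0059,0.0012,0,0,0,0,0.3],[0.0059,0.0012,0,0,0,0,0.3],[0.0059,0.0012,0,0,0,0,0.3],[0.0059,0.0012,0,0,0,0,0.3],[0.0059,0.0012,0,0,0,0,0.3]]}}

```text
t: 3.4
eef_pos: [0.4789, -0.0231, 0.0374]
tool_rot: [-0.0, 0.995, 0.101, -0.0]
contact_force: [0.7, -0.7, 0.1]
gripper_width: 0.3
grasp_force: 0.0
```

{"api": "jog_arm", "payload": {"deltas": [[0.002,0.0004,0,0,0,0,0.3],[0.002,0.0004,0,0,0,0,0.3],[0.002,0.0004,0,0,0,0,0.3]]}}

```text
t: 3.7
eef_pos: [0.4843, -0.0221, 0.0373]
tool_rot: [0.0, 0.995, 0.101, -0.0]
contact_force: [-0.6, 0.1, -0.0]
gripper_width: 0.299
grasp_force: 0.0
```

```bash
python3 - <<'E'
from h import *;from station import bot
o=bot.get_obs();print(o['t'],o['eef_pos'],o['contact_force'])
a=[bot.read_camera("wrist")["img"],bot.read_camera("scene")["img"][180:235,280:370]]
a[1]=cv2.resize(a[1],(640,391),interpolation=cv2.INTER_CUBIC)[:190]
cv2.imwrite("pics/w2.png",np.vstack(a)[:,:,::-1])
E
```

```text
3.7 [ 0.48429933 -0.02205696  0.03729936] [-0.61413031  0.14171939 -0.03642798]
```

View pics/w2.png

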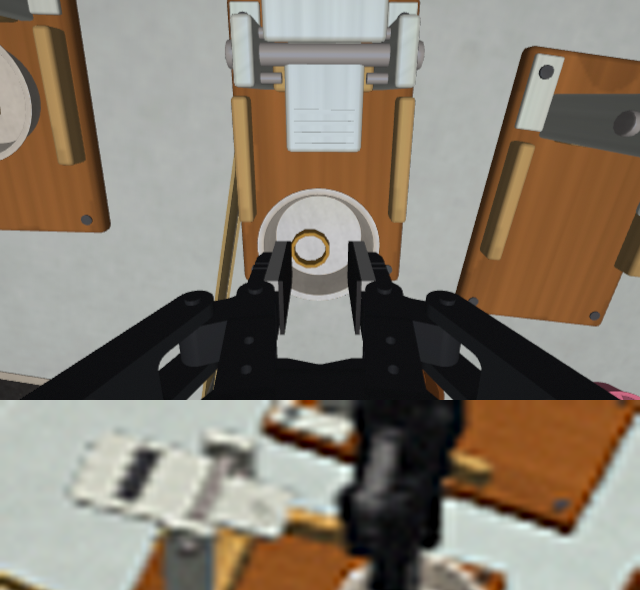

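The dish (rim centre about (318,244)) still looks further forward than expected, and the fingers overlap it. I'll compute where both are.

```bash
cat >> h.py <<'E'
O=np.array([.5543,-.0094]);_a=np.radians(11.5);M=np.array([[np.cos(_a),-np.sin(_a)],[np.sin(_a),np.cos(_a)]])
def S(c,p,z): return ((ray(c,p,z)[:,:2]-O)@M*1e3).round(1)
def stool(o):
    T=np.array(o["eef_pos"]);return ((T[:2]-O)@M*1e3).round(1),(T[2]*1e3).round(1)
E
python3 - <<'E'
from h import *;from station import bot
w=bot.read_camera("wrist");o=bot.get_obs();print(stool(o))
print("rim L,R,back,front",S(w,[(258,240),(380,240),(318,188),(318,300)],.025))
print("board front corners",S(w,[(243,282),(398,280)],.010))
print("guide strip ends",S(w,[(246,221),(396,221)],.022),"tail",S(w,[(323,150)],.064))
T=o["eef_pos"];r=rot(o["tool_rot"])
for x in(-.011,.011):
  for z in (.010,.022): print(x,z,proj(w,[T+r.apply([x,s*.0128,z]) for s in(1,-1)]).round(0).tolist())
E
```

```text
(array([-71. ,   1.5]), np.float64(37.4))
rim L,R,back,front [[ -71.6   34.1]
 [ -71.5  -29.6]
 [ -43.4    2.8]
 [-107.5    2.7]]
board front corners [[-105.2   47.2]
 [-103.7  -44.5]]
guide strip ends [[-62.2  40.4]
 [-62.  -38. ]] tail [[-18.3   0.8]]
-0.011 0.01 [[345.0, 260.0], [296.0, 260.0]]
-0.011 0.022 [[343.0, 250.0], [297.0, 250.0]]
0.011 0.01 [[346.0, 221.0], [295.0, 221.0]]
0.011 0.022 [[344.0, 213.0], [297.0, 213.0]]
```

The dish has not moved: centre at stand x = -75.5. So the tips passed above the rim. I'll raise, back off, shut the fingers and look.

{"api": "jog_arm", "payload": {"deltas": [[0,0,0.03,0,0,0,0.3],[-0.019,-0.004,0.01,0,0,0,0],[-0.019,-0.004,0,0,0,0,0],[-0.016,-0.003,0,0,0,0,0],[0,0,0,0,0,0,0],[0,0,-0.025,0,0,0,0],[0,0,-0.015,0,0,0,0],[0,0,0,0,0,0,0]]}}

```text
t: 4.65
eef_pos: [0.4299, -0.0328, 0.036]
tool_rot: [-0.0, 0.995, 0.101, -0.001]
contact_force: [0.3, -0.5, -0.2]
gripper_width: -0.001
grasp_force: 0.0
```

```bash
python3 - <<'E'
from h import *;from station import bot
o=bot.get_obs();print(o['t'],stool(o),o['gripper_width'],o['contact_force'])
w=bot.read_camera("wrist");s=bot.read_camera("scene")["img"][165:240,290:410];d=bot.read_camera("side")["img"][180:280,250:410]
t=np.hstack([cv2.resize(s,(400,250),interpolation=cv2.INTER_CUBIC),cv2.resize(d,(400,250),interpolation=cv2.INTER_CUBIC)])
b=np.zeros((350,800,3),np.uint8);b[:,80:720]=w["img"][50:]
cv2.imwrite("pics/c3.png",np.vstack([t,b])[:,:,::-1])
T=o["eef_pos"];r=rot(o["tool_rot"])
for x in(-.011,.011):
  for z in (0,.022): print(x,z,proj(w,[T+r.apply([x,0,z])]).round(0).tolist())
E
```

```text
4.65 (array([-126.6,    1.9]), np.float64(36.0)) -0.0010912746880377862 [ 0.2585354  -0.49779266 -0.22927411]
-0.011 0 [[320.0, 269.0]]
-0.011 0.022 [[320.0, 250.0]]
0.011 0 [[320.0, 228.0]]
0.011 0.022 [[320.0, 213.0]]
```

View pics/c3.png

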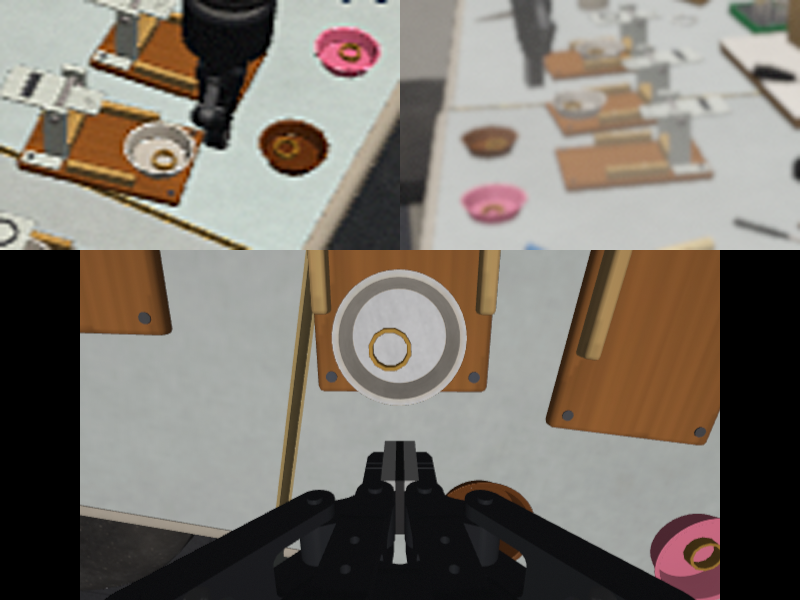

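Tips appear at wrist pixel (320,241) and scene pixel (356,208). I'll triangulate their true height.

```bash
python3 - <<'E'
from h import *;from station import bot
s=bot.read_camera("scene");w=bot.read_camera("wrist");o=bot.get_obs();T=o["eef_pos"];r=rot(o["tool_rot"])
for z in(.01,.02,.03,.04,.05):
    print(z,"scene",S(s,[(356,208)],z),"wrist front edge",S(w,[(320,241)],z), "proj scene",proj(s,[[T[0],T[1],z]]).round(1))
def lo(A): # two-ray closest
    P=[];
    for c,p in A:
        e=np.array(c["eye"]);d=ray(c,[p],0)[0]-e;P.append((e,d/np.linalg.norm(d)))
    L=sum(np.eye(3)-np.outer(d,d) for e,d in P);return np.linalg.solve(L,sum((np.eye(3)-np.outer(d,d))@e for e,d in P))
print(lo([(s,(356,208)),(w,(320,243))]))
E
```

```text
0.01 scene [[-124.1  -32.7]] wrist front edge [[-133.4    1.6]] proj scene [[353.6 216. ]]
0.02 scene [[-125.7  -23.4]] wrist front edge [[-128.9    1.6]] proj scene [[353.8 213.8]]
0.03 scene [[-127.3  -14.1]] wrist front edge [[-124.5    1.7]] proj scene [[354.1 211.5]]
0.04 scene [[-128.9   -4.8]] wrist front edge [[-120.     1.7]] proj scene [[354.3 209.2]]
0.05 scene [[-130.5    4.4]] wrist front edge [[-115.6    1.7]] proj scene [[354.5 206.9]]
[ 0.43148119 -0.03515147  0.04009887]
```

{"api": "jog_arm", "payload": {"deltas": [[0,0,-0.004,0,0,0,0],[0,0,-0.003,0,0,0,0],[0,0,-0.002,0,0,0,0],[0,0,0,0,0,0,0]]}}

```text
t: 5.3
eef_pos: [0.4302, -0.033, 0.0281]
tool_rot: [-0.0, 0.995, 0.101, -0.0]
contact_force: [1.0, -1.0, -0.3]
gripper_width: -0.001
grasp_force: 0.0
```

{"api": "jog_arm", "payload": {"deltas": [[0,0,-0.002,0,0,0,0],[0,0,-0.002,0,0,0,0],[0,0,0,0,0,0,0]]}}

```text
t: 5.6
eef_pos: [0.4303, -0.033, 0.0242]
tool_rot: [-0.0, 0.995, 0.101, -0.0]
contact_force: [-0.3, 1.2, 0.2]
gripper_width: -0.001
grasp_force: 0.0
```

{"api": "jog_arm", "payload": {"deltas": [[0,0,-0.002,0,0,0,0],[0,0,-0.002,0,0,0,0],[0,0,0,0,0,0,0]]}}

```text
t: 5.9
eef_pos: [0.4303, -0.033, 0.0201]
tool_rot: [-0.0, 0.995, 0.101, -0.0]
contact_force: [-0.2, 0.2, -0.1]
gripper_width: -0.0
grasp_force: 0.0
```

No contact at a TCP height of 20 mm, so the tips sit higher than tip_reach says. I'll keep probing down to the bench in front of the board.

{"api": "jog_arm", "payload": {"deltas": [[0,0,-0.003,0,0,0,0],[0,0,-0.003,0,0,0,0],[0,0,-0.002,0,0,0,0],[0,0,0,0,0,0,0]]}}

```text
t: 6.3
eef_pos: [0.4302, -0.033, 0.0121]
tool_rot: [-0.0, 0.995, 0.101, -0.0]
contact_force: [0.0, -0.3, -0.1]
gripper_width: 0.002
grasp_force: 0.0
```

{"api": "jog_arm", "payload": {"deltas": [[0,0,-0.002,0,0,0,0],[0,0,-0.002,0,0,0,0],[0,0,0,0,0,0,0]]}}

```text
t: 6.6
eef_pos: [0.4303, -0.033, 0.0082]
tool_rot: [-0.0, 0.995, 0.101, -0.0]
contact_force: [0.6, 0.2, 0.1]
gripper_width: 0.002
grasp_force: 0.0
```

```bash
python3 - <<'E'
from h import *;from station import bot
o=bot.get_obs();print(o['eef_pos'],o['contact_force'])
s=bot.read_camera("scene");w=bot.read_camera("wrist")
print(s["img"][198:226,350:362].sum(2).tolist()and "");g=cv2.cvtColor(s["img"],6+1) if 0 else s["img"].sum(2)//3
print(g[198:226,348:364]);g=w["img"].sum(2)//3;print(g[228:252,314:327:2].T)
E
```

```text
[ 0.43029511 -0.03303344  0.00817158] [0.57287769 0.23425432 0.08629518]

[[162  50   0  42  76  81  67  33  17  12  17  13   2  16 172 210]
 [159  48   0  44  74  82  62  25  12  16  14   9   0 120 197 206]
 [158  48   0  57  81  82  53  16   9   9  11   8   0 175 211 203]
 [157  43   0  60  81  84  50  10   7  15  17   4  20 180 210 199]
 [231 143  40  69  79  74  43   9  18  21  10   0  15 173 209 199]
 [132 115  81  67  79  75  34   4   8   9   6   0 111 191 203 197]
 [ 33  39  65  72  77  64  66  49  21  12   0  17 170 211 198 199]
 [ 28  29  81 102  97  53  42  97  79  19   0 176 219 205 196 198]
 [ 20  55  99 120 112  64  29  37  26   0  18 131 198 207 202 197]
 [ 11  40  61  74  71  46  31  26  17   2  28 178 212 202 201 198]
 [  0  17  30  41  35  23  23  20  14   0  34 184 213 204 203 201]
 [ 57   0   6  18  20  11  13  12  10  35  77 187 211 202 203 203]
 [119  88  88  46   6  11   7   9   5  19  88 187 209 200 198 201]
 [148 178 164  58   7  13  11   7  12  42 126 191 204 199 196 199]
 [143 199 165  54   1  20  22  10  39  37 140 198 202 198 199 201]
 [170 221 147  24   1
[... 858 characters left out ...]
68 168 169 169 169 169 169 169 169 169 169 143  75  59  59  60  59
   59  59  59  60  59  59]
 [168 168 168 168 168 167 168 168 168 168 168 168 138  48  22  22  22  23
   21  22  21  23  17  10]
 [168 167 167 168 167 167 166 167 166 167 168 168 138  40  11  11  11   9
   11  11  11  10  11  10]
 [169 169 168 168 168 168 167 168 168 168 167 168 138  39  11  11  11   9
   13  12  10  11  12  12]
 [170 171 170 170 170 169 168 168 168 168 168 168 139  41  13  13  14  12
   14  14  14  13  13  10]
 [171 171 172 171 171 170 170 168 169 168 168 168 143  76  60  60  60  60
   59  59  60  59  59  59]
 [172 171 171 171 170 170 170 170 170 169 169 169 144  75  60  59  60  59
   59  59  60  60  60  59]]
```

```bash
python3 - <<'E'
from h import *;from station import bot
s=bot.read_camera("scene");w=bot.read_camera("wrist");o=bot.get_obs();T=np.array(o["eef_pos"]);r=rot(o["tool_rot"])
for z in(.022,.01,0,-.01,-.015,-.02):
    C=[T+r.apply([x,y,z]) for x in(-.011,.011) for y in(-.0145,.0145)]
    print(z,"scene max row %.1f cols %.1f..%.1f"%(proj(s,C)[:,1].max(),*np.sort(proj(s,C)[:,0])[[0,3]]),"wrist front edge",proj(w,C)[2:].round(1).tolist())
print(np.linalg.norm(w["eye"]-T),r.inv().apply(w["eye"]-T))
E
```

```text
0.022 scene max row 225.6 cols 348.7..358.0 wrist front edge [[293.4, 212.7], [347.2, 212.7]]
0.01 scene max row 223.0 cols 348.9..358.3 wrist front edge [[291.7, 220.5], [349.0, 220.6]]
0 scene max row 220.8 cols 349.1..358.6 wrist front edge [[290.1, 227.9], [350.8, 228.0]]
-0.01 scene max row 218.5 cols 349.3..358.8 wrist front edge [[288.3, 236.2], [352.7, 236.3]]
-0.015 scene max row 217.4 cols 349.4..358.9 wrist front edge [[287.3, 240.8], [353.8, 240.8]]
-0.02 scene max row 216.2 cols 349.5..359.0 wrist front edge [[286.2, 245.6], [354.9, 245.7]]
0.16894058257637495 [ 0.07228154 -0.00048107 -0.152696  ]
```

Both views agree: the tips are about 15 mm behind the TCP (tip z = TCP z + 0.015). I'll lower 8 mm so the tips are at about 15 mm, then push.

{"api": "jog_arm", "payload": {"deltas": [[0,0,-0.004,0,0,0,0],[0,0,-0.004,0,0,0,0],[0.0059,0.0012,0,0,0,0,0],[0.0059,0.0012,0,0,0,0,0],[0.0059,0.0012,0,0,0,0,0],[0.0059,0.0012,0,0,0,0,0]]}}

```text
t: 7.4
eef_pos: [0.4548, -0.028, 0.0005]
tool_rot: [-0.0, 0.995, 0.101, 0.0]
contact_force: [-0.6, -0.5, 0.5]
gripper_width: 0.001
grasp_force: 0.2
```

{"api": "jog_arm", "payload": {"deltas": [[0.0059,0.0012,0,0,0,0,0],[0.0059,0.0012,0,0,0,0,0],[0.004,0.0008,0,0,0,0,0],[0.004,0.0008,0,0,0,0,0],[0.002,0.0004,0,0,0,0,0]]}}

```text
t: 7.9
eef_pos: [0.4762, -0.0238, 0.0004]
tool_rot: [0.0, 0.995, 0.101, 0.0]
contact_force: [-0.6, 0.1, 0.9]
gripper_width: 0.0
grasp_force: 0.4
```

```bash
python3 - <<'E'
from h import *;from station import bot
o=bot.get_obs();print(o['t'],stool(o),o['contact_force'])
w=bot.read_camera("wrist");cv2.imwrite("pics/w4.png",w["img"][:,:,::-1])
E
```

```text
7.9 (array([-79.4,   1.5]), np.float64(0.4)) [-0.63660304  0.12000471  0.87717677]
```

View pics/w4.png

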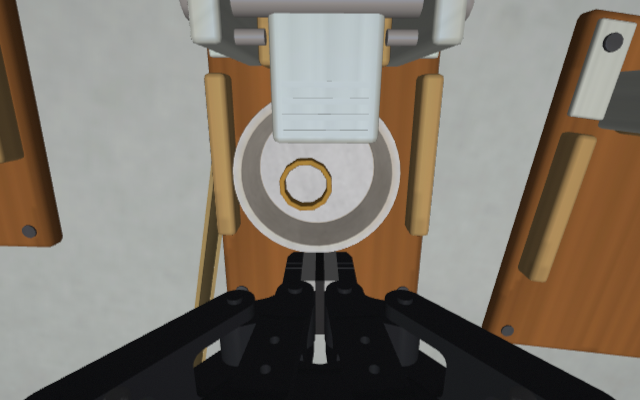

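The dish is now moving: its rim spans columns 233-400, with the front edge at row 251 touching the tips. I'll continue in small steps until the stop gives a force.

{"api": "jog_arm", "payload": {"deltas": [[0.002,0.0004,0,0,0,0,0],[0.002,0.0004,0,0,0,0,0],[0.001,0.0002,0,0,0,0,0],[0,0,0,0,0,0,0]]}}

```text
t: 8.35
eef_pos: [0.4811, -0.0228, 0.0004]
tool_rot: [-0.0, 0.995, 0.101, 0.0]
contact_force: [-0.3, -0.8, -0.2]
gripper_width: 0.002
grasp_force: 0.1
```

{"api": "jog_arm", "payload": {"deltas": [[0.001,0.0002,0,0,0,0,0],[0,0,0,0,0,0,0]]}}

```text
t: 8.55
eef_pos: [0.4819, -0.0226, 0.0004]
tool_rot: [0.0, 0.995, 0.101, 0.0]
contact_force: [-1.5, -0.3, -0.5]
gripper_width: -0.003
grasp_force: 0.3
```

{"api": "jog_arm", "payload": {"deltas": [[0.001,0.0002,0,0,0,0,0],[0,0,0,0,0,0,0]]}}

```text
t: 8.75
eef_pos: [0.483, -0.0224, 0.0004]
tool_rot: [0.0, 0.995, 0.101, 0.0]
contact_force: [-0.2, 1.0, 1.0]
gripper_width: 0.002
grasp_force: 0.3
```

{"api": "jog_arm", "payload": {"deltas": [[0.001,0.0002,0,0,0,0,0],[0,0,0,0,0,0,0]]}}

```text
t: 8.95
eef_pos: [0.484, -0.0222, 0.0004]
tool_rot: [-0.0, 0.995, 0.101, 0.0]
contact_force: [-0.5, 0.1, 0.2]
gripper_width: 0.001
grasp_force: 0.3
```

{"api": "jog_arm", "payload": {"deltas": [[0.001,0.0002,0,0,0,0,0],[0,0,0,0,0,0,0]]}}

```text
t: 9.15
eef_pos: [0.4845, -0.0221, 0.0003]
tool_rot: [0.0, 0.995, 0.101, -0.0]
contact_force: [-1.4, -0.1, 1.1]
gripper_width: 0.001
grasp_force: 1.0
```

{"api": "jog_arm", "payload": {"deltas": [[0.001,0.0002,0,0,0,0,0],[0,0,0,0,0,0,0]]}}

```text
t: 9.35
eef_pos: [0.4847, -0.0221, 0.0002]
tool_rot: [0.0, 0.995, 0.101, -0.001]
contact_force: [-5.6, -0.9, 4.3]
gripper_width: 0.003
grasp_force: 2.8
```

```bash
python3 - <<'E'
from h import *;from station import bot
o=bot.get_obs();print(o['t'],stool(o),o['contact_force'])
w=bot.read_camera("wrist");cv2.imwrite("pics/w5.png",w["img"][:,:,::-1])
g=w["img"].sum(2)//3;print(g[225:262,290],g[170,225:250],g[170,385:415])
E
```

```text
9.35 (array([-70.7,   1.4]), np.float64(0.2)) [-5.57649073 -0.91704526  4.32944637]
[105 105 104 104 104 103 103 102 103 104 105 106 107 107 106 106 115 148
 176 178 179 180 179 180 167 126  90  89  80  54  14  14  14  13  14  14
  16] [137 132 124 116 107  86  78 130 189 186 185 185 184 183 180 160 114 114
 114 115 115 115 114 115 116] [108 109 110 110 111 114 137 176 177 178 180 181 183 184 171  79  84  85
  86  86  87  88  88  85  55  48  50  52  52  56]
```

The dish is home: it stalled at 5.6 N. Now I'll back off, rise, and go over the tail.

{"api": "jog_arm", "payload": {"deltas": [[-0.004,-0.0008,0,0,0,0,0],[-0.016,-0.0032,0,0,0,0,0],[0,0,0.04,0,0,0,0],[0,0,0.04,0,0,0,0],[0.02,0.004,0,0,0,0,0],[0.025,0.0045,0,0,0,0,0],[0.025,0.0045,0,0,0,0,0],[0.006,0.0012,0,0,0,0,0],[0,0,0,0,0,0,0]]}}

```text
t: 10.3
eef_pos: [0.5427, -0.0112, 0.0804]
tool_rot: [-0.0, 0.995, 0.101, 0.001]
contact_force: [-0.5, -0.5, 0.5]
gripper_width: 0.001
grasp_force: 0.0
```

```bash
python3 - <<'E'
from h import *;from station import bot
o=bot.get_obs();print(o['t'],o["eef_pos"],stool(o),o['contact_force'])
w=bot.read_camera("wrist");s=bot.read_camera("scene")["img"][180:235,280:368]
cv2.imwrite("pics/c6.png",np.vstack([w["img"][:200],cv2.resize(s,(640,400),interpolation=cv2.INTER_CUBIC)])[:,:,::-1])
E
```

```text
10.3 [ 0.542735   -0.01117587  0.08039062] (array([-11.7,   0.6]), np.float64(80.4)) [-0.51215298 -0.52602038  0.49911668]
```

View pics/c6.png

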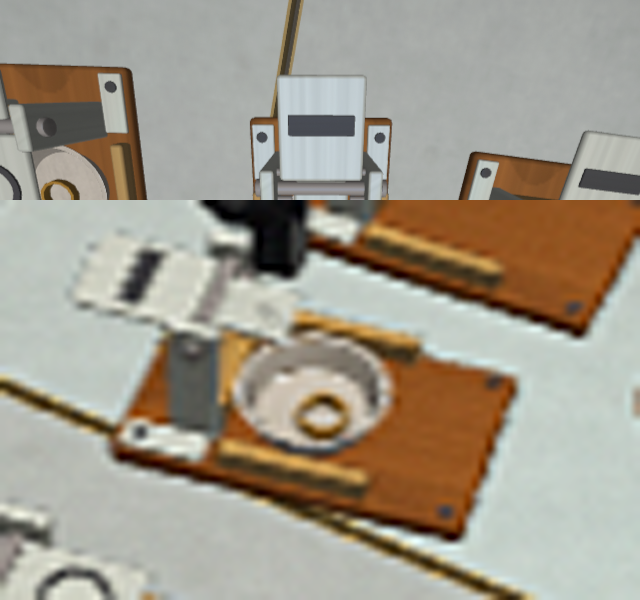

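The dish is home against the stop with its ring in it, and the fingers are above the tail. Next I'll press the tail down.

{"api": "jog_arm", "payload": {"deltas": [[-0.0015,0,-0.014,0,0,0,0],[0,0,-0.01,0,0,0,0],[0,0,-0.004,0,0,0,0],[0,0,-0.002,0,0,0,0],[0,0,-0.002,0,0,0,0],[0,0,-0.002,0,0,0,0],[0,0,-0.002,0,0,0,0]]}}

```text
t: 11.1
eef_pos: [0.5407, -0.0116, 0.0445]
tool_rot: [0.0, 0.995, 0.101, 0.0]
contact_force: [-0.1, 0.7, 1.5]
gripper_width: -0.001
grasp_force: 0.7
```

{"api": "jog_arm", "payload": {"deltas": [[0,0,-0.002,0,0,0,0],[0,0,-0.002,0,0,0,0],[0,0,-0.002,0,0,0,0],[0,0,-0.002,0,0,0,0]]}}

```text
t: 11.5
eef_pos: [0.5405, -0.0116, 0.0363]
tool_rot: [0.0, 0.995, 0.101, 0.0]
contact_force: [0.1, 0.4, 1.9]
gripper_width: 0.0
grasp_force: 0.5
```

{"api": "jog_arm", "payload": {"deltas": [[0,0,-0.002,0,0,0,0],[0,0,-0.002,0,0,0,0],[0,0,-0.002,0,0,0,0],[0,0,-0.002,0,0,0,0],[0,0,-0.002,0,0,0,0]]}}

```text
t: 12.0
eef_pos: [0.5403, -0.0116, 0.0262]
tool_rot: [0.0, 0.995, 0.101, -0.0]
contact_force: [-0.8, 0.8, 1.5]
gripper_width: -0.001
grasp_force: 0.5
```

```bash
python3 - <<'E'
from h import *;from station import bot
o=bot.get_obs();print(o['t'],o["eef_pos"],stool(o),o['contact_force'])
w=bot.read_camera("wrist");s=bot.read_camera("scene")["img"][170:225,280:368]
cv2.imwrite("pics/c7.png",np.vstack([w["img"][:200],cv2.resize(s,(640,400),interpolation=cv2.INTER_CUBIC)])[:,:,::-1])
E
```

```text
12.0 [ 0.54026533 -0.01162574  0.02619127] (array([-14.2,   0.6]), np.float64(26.2)) [-0.83203856  0.83896991  1.50592282]
```

View pics/c7.png

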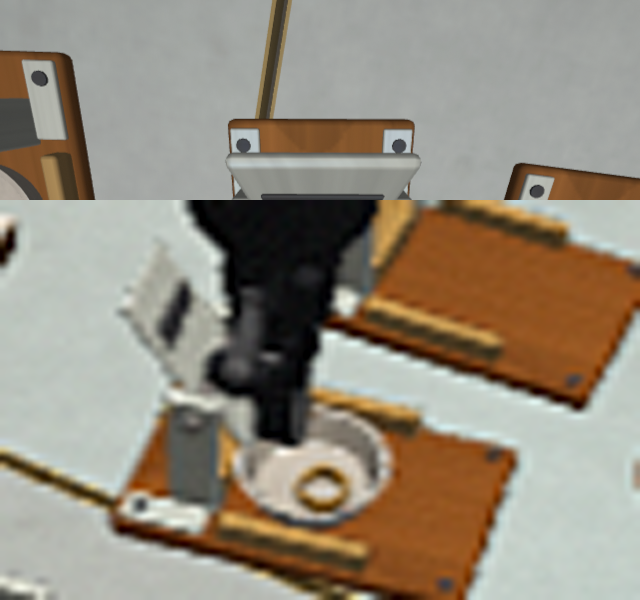

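The flag is up about 50-55°: wrist view shows the paddle's free edge at row 155-165, scene view shows it raised. Before going behind it, I'll check the room to the lamp rail.

```bash
python3 - <<'E'
from h import *;from station import bot
s=bot.read_camera("scene");d=bot.read_camera("side")
for n,P in dict(tip=[.63,.006,.13],cam=[.70,.02,.27],camtop=[.72,.02,.33],hand=[.63,.006,.40]).items(): print(n,"scene",proj(s,[P]).round(),"side",proj(d,[P]).round())
w=bot.read_camera("wrist")
for z in(.100,.105,.110): print(z,S(w,[(323,158),(228,160),(418,160)],z).tolist())
# rail: lowest left lamp edge pixels side (430,102)-(510,118); scene rail bottom line (60,238)-(190,150)
def rayd(c,p): v=ray(c,[p],0)[0]-c["eye"];return np.array(c["eye"]),v/np.linalg.norm(v)
# rail assumed along y: plane through side-ray & y axis meets plane through scene-ray & y axis
for ps in[(440,103),(500,118)]:
  for pc in[(62,240),(150,180)]:
    e1,d1=rayd(d,ps);e2,d2=rayd(s,pc)
    A=np.array([[d1[0],-d2[0]],[d1[2],-d2[2]]]);t=np.linalg.solve(A,(e2-e1)[[0,2]]);print(ps,pc,e1+t[0]*d1,(e2+t[1]*d2))
E
```

```text
tip scene [[288. 172.]] side [[371. 179.]]
cam scene [[261. 128.]] side [[395. 129.]]
camtop scene [[253. 107.]] side [[403. 107.]]
hand scene [[283.  90.]] side [[372.  82.]]
0.1 [[43.9, 0.3], [43.4, 22.5], [43.5, -21.8]]
0.105 [[44.8, 0.4], [44.3, 21.1], [44.4, -20.3]]
0.11 [[45.7, 0.4], [45.3, 19.8], [45.3, -18.9]]
(440, 103) (62, 240) [ 0.73694193 -0.22572984  0.36985747] [0.73694193 0.5718251  0.36985747]
(440, 103) (150, 180) [ 0.69939106 -0.3322162   0.38363711] [0.69939106 0.39102838 0.38363711]
(500, 118) (62, 240) [ 0.72081634 -0.5356641   0.38538983] [0.72081634 0.57719341 0.38538983]
(500, 118) (150, 180) [ 0.685942   -0.60472749  0.39710162] [0.685942   0.39991046 0.39710162]
```

The rail is at about x 0.70, z 0.38, so I'll tilt the hand 20° towards the robot for the move behind the paddle. First I rise and tilt, then go over.

{"api": "jog_arm", "payload": {"deltas": [[0,0,0.03,0,0,0,0],[0,0,0.03,0,0,0,0],[0,0,0.024,0,0,0,0],[0,0,0,0.0175,-0.086,0,0],[0,0,0,0.0175,-0.086,0,0],[0,0,0,0.0175,-0.086,0,0],[0,0,0,0.0175,-0.086,0,0],[0,0,0,0,0,0,0]]}}

```text
t: 13.05
eef_pos: [0.537, -0.0127, 0.1093]
tool_rot: [-0.017, 0.98, 0.099, 0.172]
contact_force: [-0.3, -0.5, -1.3]
gripper_width: 0.003
grasp_force: 0.0
```

```bash
python3 - <<'E'
from h import *;from station import bot
o=bot.get_obs();print(o['t'],o["eef_pos"],stool(o),o['contact_force'],rot(o['tool_rot']).as_matrix().round(3))
w=bot.read_camera("wrist");cv2.imwrite("pics/w8.png",w["img"][:,:,::-1])
E
```

```text
13.05 [ 0.53699787 -0.01265699  0.1092575 ] (array([-17.6,   0.3]), np.float64(109.3)) [-0.26036392 -0.54844637 -1.27878824] [[ 0.921  0.199  0.334]
 [ 0.188 -0.98   0.067]
 [ 0.341  0.001 -0.94 ]]
```

View pics/w8.png

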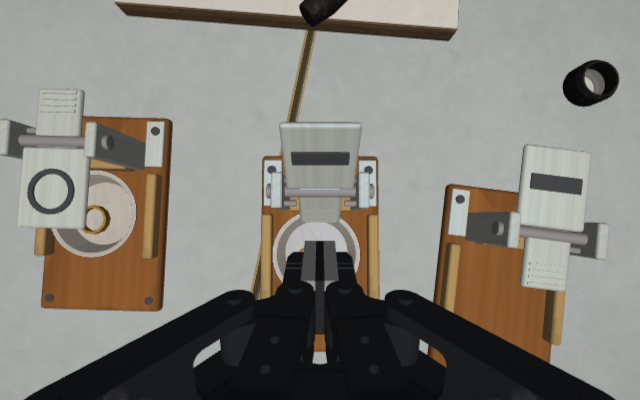

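Wrist view: the flag stands tilted, free edge at row 124 (columns 281-361), bar visible, fingertips at (320,245), everything else in place. Now I'll move over and down behind the paddle.

{"api": "jog_arm", "payload": {"deltas": [[0.02,0.004,0.003,0,0,0,0],[0.025,0.0051,0,0,0,0,0],[0.025,0.0051,0,0,0,0,0],[0.016,0.0033,0,0,0,0,0],[0,0,0,0,0,0,0]]}}

```text
t: 13.6
eef_pos: [0.63, 0.0074, 0.1143]
tool_rot: [-0.018, 0.979, 0.1, 0.175]
contact_force: [-1.1, 0.1, 0.5]
gripper_width: 0.001
grasp_force: 0.0
```

{"api": "jog_arm", "payload": {"deltas": [[0,0,-0.008,0,0,0,0],[0,0,-0.008,0,0,0,0],[0,0,-0.006,0,0,0,0],[0,0,0,0,0,0,0]]}}

```text
t: 14.0
eef_pos: [0.6248, 0.0056, 0.0898]
tool_rot: [-0.017, 0.98, 0.099, 0.172]
contact_force: [-0.7, 0.0, -0.8]
gripper_width: 0.002
grasp_force: 0.0
```

```bash
python3 - <<'E'
from h import *;from station import bot
o=bot.get_obs();print(o['t'],stool(o),o['contact_force'])
E
```

```text
14.0 (array([72.1,  0.6]), np.float64(89.8)) [-0.73932433  0.00200467 -0.76283773]
```

{"api": "jog_arm", "payload": {"deltas": [[-0.0059,-0.0012,0,0,0,0,0],[-0.0049,-0.001,0,0,0,0,0],[-0.0049,-0.001,0,0,0,0,0],[-0.0049,-0.001,0,0,0,0,0],[-0.0049,-0.001,0,0,0,0,0]]}}

```text
t: 14.5
eef_pos: [0.6029, 0.001, 0.0937]
tool_rot: [-0.017, 0.979, 0.099, 0.176]
contact_force: [1.1, -0.3, 1.3]
gripper_width: 0.004
grasp_force: 0.8
```

{"api": "jog_arm", "payload": {"deltas": [[-0.0049,-0.001,0,0,0,0,0],[-0.0049,-0.001,0,0,0,0,0],[-0.0049,-0.001,0,0,0,0,0],[-0.0049,-0.001,0,0,0,0,0],[0,0,0,0,0,0,0]]}}

```text
t: 15.0
eef_pos: [0.5798, -0.0037, 0.0908]
tool_rot: [-0.017, 0.98, 0.099, 0.173]
contact_force: [0.2, -0.3, 0.0]
gripper_width: 0.003
grasp_force: 0.0
```

```bash
python3 - <<'E'
from h import *;from station import bot
o=bot.get_obs();print(o['t'],stool(o),o['contact_force'])
w=bot.read_camera("wrist");cv2.imwrite("pics/w9.png",w["img"][:,:,::-1])
s=bot.read_camera("scene");cv2.imwrite("pics/s9.png",s["img"][:,:,::-1])
# bright low-saturation plate mask in scene near the flag: extents of points of the paddle if at angle th
for th in(60,80,100,120,140,180):
    t=np.radians(th);P=[]
    for y in(-21,21):
        q=np.array([14+55*np.cos(t),y])/1e3;P.append([*(M@q+O),.062+.055*np.sin(t)])
    p=proj(s,P).round().astype(int);print(th,p.tolist(),[s["img"][b,a].tolist() for a,b in p])
E
```

```text
15.0 (array([26.2,  0.5]), np.float64(90.8)) [ 0.17651739 -0.29748051  0.0407765 ]
60 [[303, 175], [298, 185]] [[200, 208, 201], [190, 199, 193]]
80 [[308, 175], [304, 184]] [[45, 46, 49], [104, 109, 103]]
100 [[315, 176], [310, 186]] [[164, 167, 168], [105, 105, 97]]
120 [[320, 179], [316, 189]] [[145, 66, 3], [185, 192, 186]]
140 [[325, 183], [321, 193]] [[210, 214, 201], [194, 205, 201]]
180 [[329, 193], [325, 202]] [[195, 204, 198], [129, 121, 106]]
```

```bash
python3 - <<'E'
import cv2,numpy as np
a=cv2.imread("pics/s9.png")[165:216,282:350].sum(2)//3
for r in range(0,51): print(r+165,"".join(" .:-=+*#%@"[min(9,int(v)*10//256)] for v in a[r]))
w=cv2.imread("pics/w9.png").sum(2)//3
print()
for r in range(150,330,5): print(r,"".join(" .:-=+*#%@"[min(9,int(v)*10//256)] for v in w[r,200:440:3]))
E
```

```text
165 #########################%+           .. -#@%%%*++#########%%#######
166 #########################%+    .:.    ...+%%##*++*#####**#%%########
167 ##########################-    ..::.    .-+#%%#*+#%%#%###%#*########
168 ########################%+.   .:...     =#*--+%%@*+#%%%%%##+**#%####
169 #########################-    :--:.     *%*-:---*+==-=*%#%*=++*+*###
170 #######################%+    .---:     =#%*--+=---=+=+==+*=..-=++*+*
171 #######################%+.   :---.   :#%%%*-::---==+++=---:...:::=++
172 ########################%+  .---:    *%%%*--:::--=++++=:-:-:::...:::
173 *######################%*--:----.   =#%%#=:------=+++-::------::::..
174 *#####################%#=  :---:    *%%%*-:------=++=::------------:
175 *#####################%+...-=--:   =#%%*-:-------=++-.:-------------
176 *####################%*:  :+==-:-**##%#=::-------=+=::--------------
177 #####################%+   .:-=-..=#%#%*-::-------==-:---------------
178 #####################%+   ..::..-+#%%*-:---------+=:----------------
179 #####################%+    ..   -#%%#=:-----------::----------------
180 #
[... 4977 characters left out ...]
:*##*++=******************
290 **********+:. .=+**=++=:--    ....    =...     ....    --:=++=**+:. .=+*********
295 ******+           ==++=::              ...             .-:=++=           -******
300 ***+     .  ..    ..                   ...                   .     .  .     :***
305 =                                      ...                                      
310                ..                      ...                                      
315             .....                      ...                      ....            
320           ......                     . ...                      .......         
325        ... ...  ...                    ... .                  ...  ... ...
```

The scene mask shows the plate in front of the finger, just past vertical. I'll keep going forward and down.

{"api": "jog_arm", "payload": {"deltas": [[-0.0059,-0.0012,-0.002,0,0,0,0],[-0.0059,-0.0012,-0.003,0,0,0,0],[-0.0059,-0.0012,-0.003,0,0,0,0],[-0.0059,-0.0012,-0.003,0,0,0,0],[-0.0059,-0.0012,-0.003,0,0,0,0]]}}

```text
t: 15.6
eef_pos: [0.5511, -0.0095, 0.0771]
tool_rot: [-0.017, 0.98, 0.099, 0.174]
contact_force: [1.2, -0.3, 0.4]
gripper_width: -0.005
grasp_force: 0.3
```

{"api": "jog_arm", "payload": {"deltas": [[-0.004,-0.0008,-0.003,0,0,0,0],[-0.004,-0.0008,-0.003,0,0,0,0],[-0.003,-0.0006,-0.003,0,0,0,0],[-0.003,-0.0006,-0.002,0,0,0,0],[0,0,-0.002,0,0,0,0]]}}

```text
t: 16.1
eef_pos: [0.5371, -0.0123, 0.064]
tool_rot: [-0.017, 0.98, 0.099, 0.173]
contact_force: [-0.6, -0.4, 0.5]
gripper_width: -0.001
grasp_force: 0.3
```

```bash
python3 - <<'E'
from h import *;from station import bot
o=bot.get_obs();print(o['t'],stool(o),o['contact_force'])
E
```

```text
16.1 (array([-17.4,   0.6]), np.float64(64.0)) [-0.60695841 -0.38214983  0.54613622]
```

{"api": "jog_arm", "payload": {"deltas": [[0,0,-0.002,0,0,0,0],[0,0,-0.002,0,0,0,0],[0,0,-0.002,0,0,0,0],[0,0,0,0,0,0,0]]}}

```text
t: 16.5
eef_pos: [0.5377, -0.0121, 0.0581]
tool_rot: [-0.018, 0.98, 0.099, 0.174]
contact_force: [-0.1, -0.7, 0.8]
gripper_width: -0.001
grasp_force: 0.0
```

{"api": "jog_arm", "payload": {"deltas": [[0,0,-0.001,0,0,0,0],[0,0,-0.001,0,0,0,0],[0,0,0,0,0,0,0]]}}

```text
t: 16.8
eef_pos: [0.538, -0.0121, 0.0568]
tool_rot: [-0.017, 0.98, 0.099, 0.174]
contact_force: [-4.1, 0.4, 8.5]
gripper_width: -0.001
grasp_force: 4.3
```

{"api": "jog_arm", "payload": {"deltas": [[0,0,-0.001,0,0,0,0],[0,0,-0.001,0,0,0,0],[0,0,0,0,0,0,0]]}}

```text
t: 17.1
eef_pos: [0.5381, -0.0122, 0.0559]
tool_rot: [-0.017, 0.979, 0.099, 0.175]
contact_force: [-11.2, -0.0, 24.9]
gripper_width: 0.001
grasp_force: 12.3
```

The flag is at its stop. I'll release upward and move clear, then check.

{"api": "jog_arm", "payload": {"deltas": [[0,0,0.004,0,0,0,0],[0,0,0.02,0,0,0,0],[0,0,0.03,-0.0175,0.086,0,0],[-0.02,-0.004,0.03,-0.0175,0.086,0,0],[-0.02,-0.004,0.03,-0.0175,0.086,0,0],[-0.02,-0.004,0.03,-0.0175,0.086,0,0],[0,0,0.02,0,0,0,0],[0,0,0,0,0,0,0],[0,0,0,0,0,0,0]]}}

```text
t: 18.0
eef_pos: [0.4777, -0.0244, 0.2182]
tool_rot: [0.0, 0.995, 0.101, 0.0]
contact_force: [-0.6, 0.1, -0.3]
gripper_width: 0.001
grasp_force: 0.0
```

```bash
python3 - <<'E'
from h import *;from station import bot
o=bot.get_obs();print(o['t'],o["eef_pos"],stool(o),o['contact_force'])
w=bot.read_camera("wrist");g=w["img"].sum(2)//3
W=lambda x,y,z:[*(M@np.array([x,y])/1e3+O),z/1e3]
print("expected tip L,R, tail, dish front, pivot",proj(w,[W(-41,21,63),W(-41,-21,63),W(48,0,63),W(-62,0,25),W(14,0,62)]).round().tolist())
p=proj(w,[W(14,0,62)])[0].round().astype(int);x0=max(p[0]-60,0);y0=max(p[1]-60,0)
for r in range(y0,min(y0+150,400),3): print(r,"".join(" .:-=+*#%@"[min(9,int(v)*10//256)] for v in g[r,x0:x0+120:2]))
print(x0)
s=bot.read_camera("scene")
f=lambda l,z:S(s,l,z)
import cv2
a=cv2.imread("pics/scene0.png").astype(int);d=np.abs(a-s["img"][:,:,::-1]).max(2)>40
# changes near bystanders / other stands
for n,(x,y,h) in dict(left=(295,247,30),jar=(239,308,16),tw=(287,333,25),pink=(394,181,10),brown=(377,208,10)).items(): print(n,d[y-h:y+h,x-h:x+h].sum())
E
```

```text
18.0 [ 0.47768205 -0.02440901  0.21816822] (array([-78.1,   0.6]), np.float64(218.2)) [-0.57194468  0.08585976 -0.34476803]
expected tip L,R, tail, dish front, pivot [[297.0, 136.0], [344.0, 136.0], [321.0, 26.0], [320.0, 152.0], [321.0, 70.0]]
10 ********##**##*+:::+**********#***#######*******************
13 **********###**+::-+*#*##*********#######*******************
16 #**********##**=::-+#***##*******##########***************#*
19 ##**###****###*=::=*###**#*******#######*###*************##*
22 *#######*****#+:::+#####*#*******##########****#***####**###
25 ###########*##+::-+###****************#####***#****#########
28 #############*=::-+##*%%%%%%%%%%%%%%%%*###***#****##########
31 #############*=::=*##*%%%%%%%%%%%%%%%%+#*****#****##########
34 #############+:::+###*#%%%%%%########%+*********############
37 #############+::-+###*#%%%%%%%%%%%%%%#+#*******#*#####****##
40 ######*:--------------################---------:::::-******#
43 ##*###=*#%%%#%=-==---=#%%%%%%%%%%%%%%#-------=######+=######
46 ######=*%%#%%%=-===--=#%###########%%#-------+%%%#%%*=######
49 ######++#---%%+-===-
[... 1701 characters left out ...]
:+++=########
130 #####*=:=++=-*#===#%%%%%%%%%%%%%%%%%%%%%%*##---:+++=########
133 #####+::+++=--##==#%%%%%%%%%%%%%%%%%%%%%%*#----:+++=########
136 #####+::=++=--=#*====###%%%#########-===##-----:+++=########
139 #####+::=++=----##=====*#%%%#####*=====##------:+++=########
142 ####*=::=+++:----##*=================*#*-------:+++=########
145 ####+::-=+++:-----=###+===========+##*-=-------:+++=########
148 ####+::--+++:------=-+####*+++*####+---=-------:+++=########
151 ####+:-+-+++-------=-----=+###*=-------=--------+++*########
154 ###*=:-+:----------=-==-----=----------=-----------+########
157 ###+::-+-----------====-----=--=-------=-----------#########
261
left 0
jar 0
tw 0
pink 0
brown 0
```

The ring face is up, with the paddle edge at row 135 (expected 136 when flat) and the dish front at row 151 (expected 152 when home). The left stand, jar, tweezers and both decoy dishes show no change in the scene image. Handing in.

```bash
python3 -c "
from station import bot
print(bot.hand_in())"
```

```text
the job is handed in; nothing more can be done
None
```

The job is handed in: the dish is home against its stop, the flag lies flat to the front with its ring face up, and the arm is clear; the last press peaked at about 25 N, harder than the "gently" you asked for, and I did not re-check the pliers or the empty stand at the end.

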